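Gauge two spacer sleeves and sort them

TASK

Check the two aluminium spacer sleeves on the stepped gauge pin, one at a time: slide a sleeve down over the pin, keeping it upright and without forcing it, until it goes no further, then sort it before you try the other. A sleeve that goes right down onto the gauge's base is good and is left standing upright, wholly on the round plywood plate; one that stops on the pin's shoulder is a reject and goes in the square grey tray. Leave the white optics cube, the lamp and the screwdriver alone.

Things in the scene. Friction and masses are not known exactly. Their poses are not given: they have to be found in the camera images.
- sleeve_1: One of two aluminium spacer sleeves: plain open tube, 46 mm outside diameter, 90 mm long, about 0.2 kg, standing on the bench at the start. Its bore is either 33 mm (fits) or 27 mm (does not); the gauge tells which, the starting place does not. Origin: centre of the bottom end, z axis up along the tube.
- sleeve_2: One of two aluminium spacer sleeves: plain open tube, 46 mm outside diameter, 90 mm long, about 0.2 kg, standing on the bench at the start. Its bore is either 33 mm (fits) or 27 mm (does not); the gauge tells which, the starting place does not. Origin: centre of the bottom end, z axis up along the tube.
- sleeve_1_mid (a point): Middle of the length of sleeve_1, on its axis, 45 mm above its bottom end.
- sleeve_2_mid (a point): Middle of the length of sleeve_2, on its axis, 45 mm above its bottom end.
- gauge: Rigid stepped steel gauge pin fixed upright. Origin: centre of its underside, at bench height; z up the pin. Base 64 mm across, 10 mm thick; gauging part 30 mm diameter from 10 to 60 mm height; 45 degree shoulder to 63.5 mm; nose 23 mm diameter to 82 mm, tapered to 14 mm at the tip (88 mm). A good sleeve's bottom end rests on the base at 10 mm; a reject's stops on the shoulder at about 61 mm.
- plate: Round bare plywood plate, 130 mm across, 15 mm thick, fixed flat on the bench: the place for good sleeves. Origin: centre of its underside.
- tray: Open square grey plastic tray, 130 x 130 mm outside, 35 mm high, walls and floor 4 mm thick, fixed on the bench: the place for rejects. Origin: centre of its underside; x and y along its sides.
- optics_cube: Bystander: loose white 50 mm cube with lens faces. Origin: centre of its underside.
- led_lamp: Bystander: loose small black lamp on a grey 60 mm square foot, 87 mm tall. Origin: centre of its underside.
- screwdriver: Bystander: loose screwdriver, 180 mm long, lying on the bench, handle towards its -x.

How it is judged:
On the way, in this order (a step that is already met when the one before it is completed fails the run):
1. a first sleeve is slid down on the gauge pin as far as it goes, upright (((horizontal distance between sleeve_1 and gauge below 0.004 m and z of sleeve_1 in the frame of gauge between 0.005 and 0.0135 m and angle between sleeve_1's own z axis and vertical below 0.12 rad) or (horizontal distance between sleeve_2 and gauge below 0.005 m and z of sleeve_2 in the frame of gauge between 0.054 and 0.065 m and angle between sleeve_2's own z axis and vertical below 0.12 rad))), for 0.2 s.
2. with the first sleeve sorted to its place, the other is slid down on the pin as far as it goes (((horizontal distance between sleeve_1 and gauge below 0.004 m and z of sleeve_1 in the frame of gauge between 0.005 and 0.0135 m and angle between sleeve_1's own z axis and vertical below 0.12 rad and x of sleeve_2_mid in the frame of tray between -0.045 and 0.045 m and y of sleeve_2_mid in the frame of tray between -0.045 and 0.045 m and z of sleeve_2_mid in the frame of tray below 0.06 m) or (horizontal distance between sleeve_2 and gauge below 0.005 m and z of sleeve_2 in the frame of gauge between 0.054 and 0.065 m and angle between sleeve_2's own z axis and vertical below 0.12 rad and horizontal distance between sleeve_1 and plate below 0.045 m and z of sleeve_1 in the frame of plate between 0.011 and 0.019 m and angle between sleeve_1's own z axis and vertical below 0.08 rad))), for 0.2 s.
At the end, for the whole second after the job is handed in: The good sleeve stands upright (0.08 rad) on the round plate, axis within 45 mm of its centre, bottom end within 4 mm of the plate top; the reject is in the tray, standing or lying, its middle within 45 mm of the tray centre along each side and under 60 mm above the bench; both at rest (horizontal distance between sleeve_1 and plate below 0.045 m and z of sleeve_1 in the frame of plate between 0.011 and 0.019 m and angle between sleeve_1's own z axis and vertical below 0.08 rad and x of sleeve_2_mid in the frame of tray between -0.045 and 0.045 m and y of sleeve_2_mid in the frame of tray between -0.045 and 0.045 m and z of sleeve_2_mid in the frame of tray below 0.06 m and linear speed of each of sleeve_1, sleeve_2 below 0.02 m/s); the robot touches nothing.
It fails at once if a sleeve forced on the gauge (over 45 N) (contact force between any of sleeve_1, sleeve_2 and gauge above 45 N).
It fails at once if the optics cube, lamp or screwdriver displaced by more than 25 mm (distance of any of optics_cube, led_lamp, screwdriver from where it was at the start of the episode above 0.025 m).
It also fails if it takes over 64 s, if anything falls off the work surface, if the arm or the gripper's body presses on something with over 40 N, if the wrist force passes 120 N, or if a joint passes its speed limit or range.

ROBOT

A 7-joint arm with a two-finger parallel gripper is mounted at the origin on the work surface. World frame = base frame: x ahead of the robot, y to its left, z up, the work surface at z = 0. Lengths are in m, angles in rad, forces in N, time in s.
With the tool pointing down it reaches from about 0.425 to 0.875 m from the base axis. Payload 4.7 kg.
Tool frame: the origin (TCP) lies at the centre of the arm's flange, where the gripper is bolted on; the fingertips stand 182 mm ahead of it and the grasp point (between the pads) lies ahead of it (ctrl.hold_point_z is the z of the grasp point in the tool frame, in m); z points along the fingers, y is the direction in which the jaws open and shut (so a half turn about z gives the same grasp; the last joint's range is limited). The gripper opens to 87 mm and grips with 3 to 60 N. Pads are 19 mm wide; open, the fingers measure 117 mm over their backs; the gripper's body (75 mm by 190 mm) begins 51 mm behind the grasp point.
Start: joints at [1.133, 0.321, -0.07, 1.45, 0.023, 1.371, -0.057], TCP at [0.284, -0.585, 0.405] pointing down, gripper open.
Joint ranges: [-2.86, 2.86], [-0.3, 2.09], [-1.38, 1.24], [0.06, 2.45], [-1.56, 4.7], [0.09, 2.05], [-2.69, 2.69]. Speed limits (rad/s): [2.57, 2.57, 3.14, 3.14, 3.14, 3.14, 3.14].

INTERFACE

Orientations are given as a rotation vector (axis times angle).
In Python, from bench import get_state, imaging, workorder, ctrl gives the robot as it stands.
- The arm moves only by the tool step_arm, never from a script. Its argument "increments" is a list of rows, each an object of numbers: "claw": the opening, from 0 (shut) to 1 (fully open); "tx", "ty", "tz": the shift along the tool's x, y, z in m; "spin": the turn about the tool's z in degrees. A call has 1 to 8 rows; each row is the pose to reach, as a shift and turn from the pose commanded when the call began, along the tool's axes at that moment; what a row does not reach only later rows make up. A row lasts 1/12 s, in which the tool goes at most 41.7 mm and 7.16 degrees, less where a joint would pass 70% of its speed; a pose out of reach is approached as far as the arm can. A call with a gripper value outside its range is refused whole. The fingers move at their own pace and stop on an object; "force" is the grip in N (left out, the last holds). Time passes only in rows, so rows that repeat a pose let the fingers close. It gives the time, the measured TCP pose, the force and the opening at its end, in the units of the state.
- get_state(): the state, without advancing time (a new reading comes with each control period).
- imaging.get_image(name): name is "side" or "top"; returns the picture (480x640x3 uint8, blue, green, red); there is no depth.
- imaging.camera_params(name): a dict with "intrinsics" (3x3 intrinsics, pixels), "camera_from_world" (4x4, takes a point from world to camera coordinates). Camera axes: x right, y down, z forward; pixel columns grow to the right and rows downward; lengths in m; the calibration is good to about 2 mm. A picture is of the moment at which its call begins. camera_params takes no time and is no camera call.
- workorder.close_job(): hands the job in, once; it reports no verdict.
The state is a dict: "time": time; "joint_positions": joint angles; "qd": joint speeds; "joint_torque": joint torques, N m; "position": TCP position; "tool_rot": TCP orientation; "ft_force": force on the tool from outside, world axes, zero at the start; "torque": the same for the moment, N m; "grip_width": opening from 0.0 (shut) to 1.0 (fully open).
Only numpy, scipy, OpenCV 4.12 (cv2) and the standard library are available. Lean on these libraries where they do the work, as an engineer would, in place of code of your own. Each camera call takes 0.05 s, during which the arm holds its last target. There are 200 camera calls.

## Working session

There is one attempt and no reset: what is moved stays moved. The work goes in short steps, Python scripts to look and compute and a tool call to move; the robot and the scene stay as the last step left them, time stands still between calls to the robot, and variables do not carry over. Pictures are saved under pics/ and viewed, on a budget of 10 in all, crops included, one or two more only if the job needs it, and the job is handed in when it is done.

Besides the shell and the picture viewer there is one more tool, called in YAML: its name, and indented under it one key for each argument. step_arm: Moves the arm, as the interface text tells. Its arguments: {"type":"object","properties":{"increments":{"type":"array"},"force":{"type":"number"}},"required":["increments"]}

```bash
mkdir -p pics; ls
python3 - <<'E'
from bench import get_state, imaging, ctrl
import cv2
s=get_state();print(s);print(ctrl.hold_point_z)
for n in("top","side"):
    im=imaging.get_image(n);cv2.imwrite(f"pics/{n}0.png",im)
    p=imaging.camera_params(n);print(n,p)
E
```

```text
pics
{'time': 0.0, 'joint_positions': array([ 1.13307812,  0.32184407, -0.07011101,  1.45168208,  0.02261499,
        1.3707899 , -0.05692047]), 'qd': array([-6.45757664e-04,  2.93157056e-04,  1.32173169e-03,  2.28877140e-03,
       -6.03901847e-05, -2.64326319e-04, -2.14394759e-05]), 'joint_torque': array([-2.51755080e-05, -4.91289496e+01, -4.03907290e-01, -3.12527633e+01,
       -6.38609659e-02,  4.36439062e-02,  1.91382642e-04]), 'position': array([ 0.28368421, -0.58460073,  0.40364414]), 'tool_rot': array([-3.05994092e+00, -7.03334748e-01,  8.39718071e-04]), 'ft_force': array([ 0.07865826,  0.22109427, -0.61526234]), 'torque': array([-0.02973767,  0.01758447,  0.05158623]), 'grip_width': 0.9978780208567422}
0.1635
top {'intrinsics': array([[575.27521062,   0.        , 319.76517944],
       [  0.        , 575.27521062, 238.97599614],
       [  0.        ,   0.        ,   1.        ]]), 'camera_from_world': array([[ 0.01277516, -0.99962074,  0.02439625, -0.01881563],
       [-0.99703681, -0.0145855 , -0.07553059,  0.57600315],
       [ 0.07585778, -0.02335905, -0.996845  ,  1.10600161],
       [ 0.        ,  0.        ,  0.        ,  1.        ]])}
side {'intrinsics': array([[570.48803397,   0.        , 326.26968441],
       [  0.        , 570.48803397, 238.1606199 ],
       [  0.        ,   0.        ,   1.        ]]), 'camera_from_world': array([[-0.99472002, -0.10188555,  0.01230504,  0.57971701],
       [-0.0752429 ,  0.64250597, -0.76257759,  0.0835009 ],
       [ 0.06978958, -0.75947707, -0.64677972,  1.19955989],
       [ 0.        ,  0.        ,  0.        ,  1.        ]])}
```

View pics/top0.png

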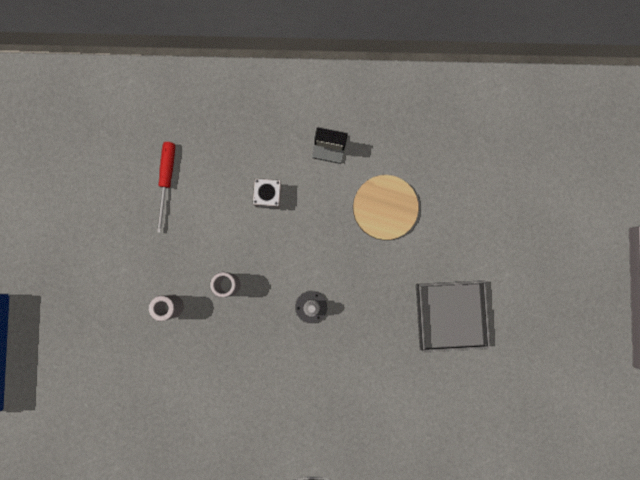

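View pics/side0.png

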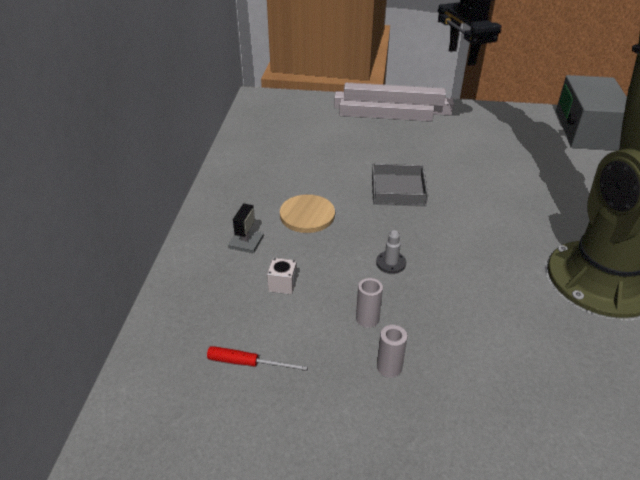

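The top view shows the sleeves' upper rims at about (162,308) and (224,285), the gauge at (311,307), the plate at (386,208) and the tray at (455,316). In the side view the sleeve rims are at about (392,334) and (370,286), and the gauge tip is at (394,233).

```bash
cat > h.py <<'E'
import numpy as np, cv2
from bench import get_state, imaging, ctrl
from scipy.spatial.transform import Rotation as R
def ray(n,uv,z):
    p=imaging.camera_params(n);T=p["camera_from_world"];Rm=T[:3,:3];c=-Rm.T@T[:3,3]
    d=Rm.T@np.linalg.inv(p["intrinsics"])@np.array([uv[0],uv[1],1.]);return c+d*(z-c[2])/d[2]
def proj(n,X):
    p=imaging.camera_params(n);T=p["camera_from_world"];q=p["intrinsics"]@(T[:3,:3]@np.asarray(X)+T[:3,3]);return q[:2]/q[2]
def blobs(mask,amin=60):
    cs,_=cv2.findContours(mask.astype(np.uint8)*255,cv2.RETR_EXTERNAL,cv2.CHAIN_APPROX_NONE)
    return [c for c in cs if cv2.contourArea(c)>amin]
def hull(n,c,z): # contour -> world plane circle
    P=np.array([ray(n,q,z)[:2] for q in c[:,0,:].astype(float)]);return cv2.minEnclosingCircle(P.astype(np.float32)*1000)
def totool(dx): # world shift -> tool shift
    s=get_state();return R.from_rotvec(s["tool_rot"]).inv().apply(dx)
E
python3 - <<'E'
from h import *
t=cv2.imread("pics/top0.png");s=cv2.imread("pics/side0.png")
for n,im,z,nm in (("top",t,.09,"t"),("side",s,.09,"s")):
    b,g,r=[im[...,i].astype(int) for i in range(3)]
    hsv=cv2.cvtColor(im,cv2.COLOR_BGR2HSV)
    pk=(r-g>6)&(hsv[...,2]>110)&(hsv[...,1]<70)
    for c in blobs(pk): print(n,"pink",cv2.boundingRect(c),cv2.contourArea(c),hull(n,c,.09))
    wd=(r-b>45)&(r-g<80)&(hsv[...,2]>120)&(g-b>20)
    for c in blobs(wd,500): print(n,"wood",cv2.boundingRect(c),hull(n,c,.015))
    dk=(hsv[...,2]<75)
    for c in blobs(dk,300):
        x,y,w,h=cv2.boundingRect(c)
        if 250<x<480 and y>150 and w<200: print(n,"dark",(x,y,w,h),hull(n,c,.01))
for nm,q in dict(sA=(162,308),sB=(224,285),tip=(312,309)).items(): print(nm,ray("top",q,.09),t[int(q[1])-9,q[0]],)
print("gbase",ray("top",(311,307),.01),"tip",ray("top",(312,309),.088),ray("side",(394,233),.088))
print("tray rim",[ray("top",q,.035)[:2].round(3) for q in((417,284),(487,281),(489,346),(421,350))])
print(t[295:322:3,290:332:3].mean(2).astype(int))
E
```

```text
top pink (148, 295, 26, 27) 469.5 ((441.9742126464844, 278.5718994140625), 24.139095306396484)
top pink (210, 272, 25, 26) 463.0 ((485.4552307128906, 168.202880859375), 23.357738494873047)
top wood (353, 175, 65, 65) ((642.9647827148438, -140.8711395263672), 64.90882873535156)
top dark (296, 292, 32, 31) ((443.3488464355469, 2.3937675952911377), 31.908939361572266)
top dark (422, 283, 66, 67) ((428.96478271484375, -278.3739013671875), 87.26302337646484)
side pink (381, 324, 26, 53) 806.5 ((445.9131164550781, 312.50457763671875), 54.521026611328125)
side pink (358, 278, 25, 49) 710.0 ((485.6102294921875, 207.97265625), 59.86537551879883)
side pink (267, 258, 29, 36) 735.0 ((650.62255859375, 160.3592529296875), 49.317100524902344)
side pink (320, 82, 131, 39) 3310.5 ((475.77801513671875, -582.048583984375), 190.25790405273438)
side wood (280, 195, 55, 37) ((643.1121215820312, -131.10543823242188), 71.03092193603516)
side wood (261, 25, 129, 60) ((682.1923828125, -1099.053955078125), 340.8496398925781)
sA [0.44131483 0.27524907 0.09      ] [174 177 191]
sB [0.48430576 0.16428586 0.09      ] [74 74 81]
tip [0.44268697 0.00320694 0.09      ] [90 92 94]
gbase [0.44293488 0.00429865 0.01      ] tip [0.44259619 0.00318381 0.088     ] [0.4436902  0.01002781 0.088     ]
tray rim [array([ 0.491, -0.2  ]), array([ 0.498, -0.336]), array([ 0.373, -0.339]), array([ 0.364, -0.208])]
[[127 123 127 118  65  73  68  75  72  35  71  71 123 129]
 [127 133 120  71  74  76  69  74  71  70  73  70  77 127]
 [126 126  87  72  70  71 114 110 101  50  45  42  65  75]
 [125 128  75  72  71 130 119 111  96  89  47  43  45  74]
 [127 123  68  50  79 142 153 173 157  96  47  47  47  74]
 [121 126  78  70  72 144 148 168 155  96  40  44  48  73]
 [121 128 103  73  73 116 130 126 102  75  42  42  65  76]
 [128 123 122  73  72  75  80  98  78  58  70  72  78 126]
 [123 123 125 121  77  72  72  72  72  65  68  79 119 124]]
```

Run:
```python
from h import *
s=get_state();M=R.from_rotvec(s["tool_rot"]).as_matrix();print(M.round(4))
p=s["position"];v=np.array([.55,-.1,.36]);q=np.array([.485,.167,.33])
print(totool(v-p).round(4),totool(q-p).round(4))
```

```text
[[ 8.996e-01  4.366e-01 -9.000e-04]
 [ 4.366e-01 -8.996e-01  1.500e-03]
 [-1.000e-04 -1.700e-03 -1.000e+00]]
[ 0.4512 -0.3196  0.0443] [ 0.5093 -0.5882  0.0747]
```

step_arm:
  increments:
    - {"tx": 0.451, "ty": -0.32, "tz": 0.044, "claw": 1}
    - {"tx": 0.451, "ty": -0.32, "tz": 0.044}
    - {"tx": 0.451, "ty": -0.32, "tz": 0.044}
    - {"tx": 0.451, "ty": -0.32, "tz": 0.044}
    - {"tx": 0.451, "ty": -0.32, "tz": 0.044}
    - {"tx": 0.451, "ty": -0.32, "tz": 0.044}
    - {"tx": 0.451, "ty": -0.32, "tz": 0.044}
    - {"tx": 0.451, "ty": -0.32, "tz": 0.044}

```text
invalid input at $.increments[0]: expected keys claw, tx, ty, tz, spin
```

step_arm:
  increments:
    - {"tx": 0.451, "ty": -0.32, "tz": 0.044, "spin": 0, "claw": 1}
    - {"tx": 0.451, "ty": -0.32, "tz": 0.044, "spin": 0, "claw": 1}
    - {"tx": 0.451, "ty": -0.32, "tz": 0.044, "spin": 0, "claw": 1}
    - {"tx": 0.451, "ty": -0.32, "tz": 0.044, "spin": 0, "claw": 1}
    - {"tx": 0.451, "ty": -0.32, "tz": 0.044, "spin": 0, "claw": 1}
    - {"tx": 0.451, "ty": -0.32, "tz": 0.044, "spin": 0, "claw": 1}
    - {"tx": 0.451, "ty": -0.32, "tz": 0.044, "spin": 0, "claw": 1}
    - {"tx": 0.451, "ty": -0.32, "tz": 0.044, "spin": 0, "claw": 1}

```text
time: 0.77
position: [0.444, -0.2915, 0.3779]
tool_rot: [3.062, 0.703, -0.001]
ft_force: [1.1, -0.5, 0.2]
grip_width: 0.997
```

step_arm:
  increments:
    - {"tx": 0.237, "ty": -0.395, "tz": 0.048, "spin": 0, "claw": 1}
    - {"tx": 0.237, "ty": -0.395, "tz": 0.048, "spin": 0, "claw": 1}
    - {"tx": 0.237, "ty": -0.395, "tz": 0.048, "spin": 0, "claw": 1}
    - {"tx": 0.237, "ty": -0.395, "tz": 0.048, "spin": 0, "claw": 1}
    - {"tx": 0.237, "ty": -0.395, "tz": 0.048, "spin": 0, "claw": 1}
    - {"tx": 0.237, "ty": -0.395, "tz": 0.048, "spin": 0, "claw": 1}
    - {"tx": 0.237, "ty": -0.395, "tz": 0.048, "spin": 0, "claw": 1}
    - {"tx": 0.237, "ty": -0.395, "tz": 0.048, "spin": 0, "claw": 1}

```text
time: 1.43
position: [0.4724, 0.0387, 0.3435]
tool_rot: [3.061, 0.703, 0.0]
ft_force: [1.6, -0.8, -0.7]
grip_width: 0.999
```

step_arm:
  increments:
    - {"tx": 0.067, "ty": -0.111, "tz": 0.014, "spin": 0, "claw": 1}
    - {"tx": 0.067, "ty": -0.111, "tz": 0.014, "spin": 0, "claw": 1}
    - {"tx": 0.067, "ty": -0.111, "tz": 0.014, "spin": 0, "claw": 1}
    - {"tx": 0.067, "ty": -0.111, "tz": 0.014, "spin": 0, "claw": 1}
    - {"tx": 0.067, "ty": -0.111, "tz": 0.014, "spin": 0, "claw": 1}
    - {"tx": 0.067, "ty": -0.111, "tz": 0.014, "spin": 0, "claw": 1}

```text
time: 1.93
position: [0.4847, 0.1654, 0.3293]
tool_rot: [3.061, 0.705, -0.002]
ft_force: [0.5, -0.5, -0.9]
grip_width: 1.0
```

step_arm:
  increments:
    - {"tx": 0, "ty": 0, "tz": 0.03, "spin": 0, "claw": 1}
    - {"tx": 0, "ty": 0, "tz": 0.06, "spin": 0, "claw": 1}
    - {"tx": 0, "ty": 0, "tz": 0.085, "spin": 0, "claw": 1}
    - {"tx": 0, "ty": 0, "tz": 0.1, "spin": 0, "claw": 1}
    - {"tx": 0, "ty": 0, "tz": 0.1, "spin": 0, "claw": 1}

```text
time: 2.35
position: [0.4835, 0.1624, 0.2263]
tool_rot: [3.062, 0.698, -0.011]
ft_force: [-0.0, 0.6, -1.5]
grip_width: 1.001
```

Run:
```python
from h import *
a=imaging.get_image("side");b=imaging.get_image("top")
c=np.vstack([cv2.resize(a[230:380,270:470],(800,600))[:300*2:1]])
d=cv2.resize(b[230:340,130:330],(600,330))
o=np.zeros((600,800,3),np.uint8);o[:300,:400]=cv2.resize(a[230:380,270:470],(400,300));o[300:,:480]=cv2.resize(b[225:350,130:330],(480,300))
cv2.imwrite("pics/g1.png",o);print(get_state()["position"])
```

```text
[0.48510297 0.16401863 0.22975284]
```

View pics/g1.png

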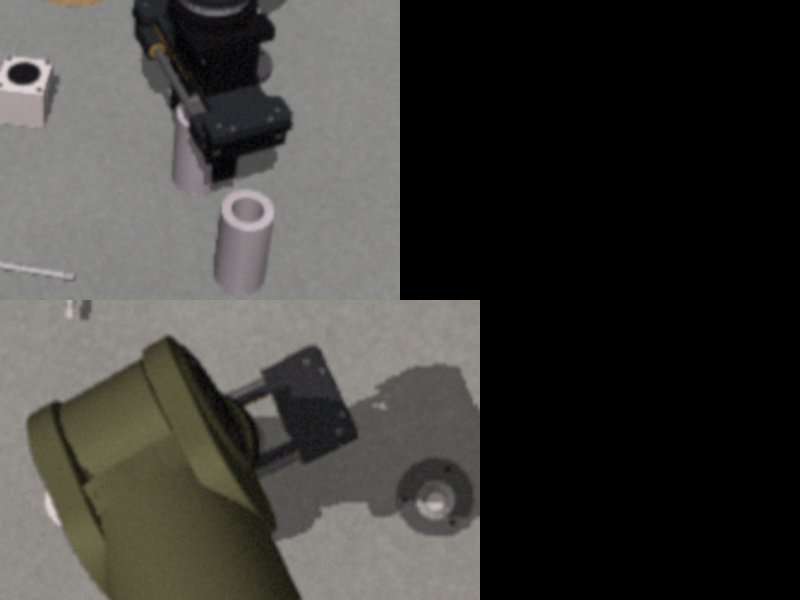

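The fingers straddle the sleeve that was at (224,285), and there is a clear gap to the other sleeve. I'm closing the gripper now.

step_arm:
  increments:
    - {"tx": 0, "ty": 0, "tz": 0, "spin": 0, "claw": 0.3}
    - {"tx": 0, "ty": 0, "tz": 0, "spin": 0, "claw": 0.3}
    - {"tx": 0, "ty": 0, "tz": 0, "spin": 0, "claw": 0.3}
    - {"tx": 0, "ty": 0, "tz": 0, "spin": 0, "claw": 0.3}
    - {"tx": 0, "ty": 0, "tz": 0, "spin": 0, "claw": 0.3}
    - {"tx": 0, "ty": 0, "tz": 0, "spin": 0, "claw": 0.3}
    - {"tx": 0, "ty": 0, "tz": 0, "spin": 0, "claw": 0.3}
    - {"tx": 0, "ty": 0, "tz": 0, "spin": 0, "claw": 0.3}
  force: 20

```text
time: 3.12
position: [0.4847, 0.1663, 0.2299]
tool_rot: [-3.061, -0.704, -0.0]
ft_force: [-0.3, 1.7, 2.1]
grip_width: 0.52
```

step_arm:
  increments:
    - {"tx": 0, "ty": 0, "tz": -0.04, "spin": 0, "claw": 0.3}
    - {"tx": 0, "ty": 0, "tz": -0.08, "spin": 0, "claw": 0.3}
    - {"tx": 0, "ty": 0, "tz": -0.12, "spin": 0, "claw": 0.3}
    - {"tx": -0.027, "ty": 0.032, "tz": -0.12, "spin": 0, "claw": 0.3}
    - {"tx": -0.054, "ty": 0.064, "tz": -0.12, "spin": 0, "claw": 0.3}
    - {"tx": -0.081, "ty": 0.096, "tz": -0.12, "spin": 0, "claw": 0.3}
    - {"tx": -0.1085, "ty": 0.1285, "tz": -0.12, "spin": 0, "claw": 0.3}
    - {"tx": -0.1085, "ty": 0.1285, "tz": -0.12, "spin": 0, "claw": 0.3}

```text
time: 3.78
position: [0.441, -0.0054, 0.3487]
tool_rot: [3.061, 0.686, -0.007]
ft_force: [0.3, -0.3, -3.0]
grip_width: 0.52
```

Run:
```python
from h import *
a=imaging.get_image("side");cv2.imwrite("pics/s2.png",a);s=get_state()
print(s["position"],s["ft_force"])
print("pred sleeve bottom ctr",proj("side",s["position"]-[0,0,.2285]),"gauge tip pred",proj("side",[.4433,.003,.088]),proj("side",[.4433,.003,.0]))
im=cv2.imread("pics/side0.png")
cv2.imwrite("pics/c2.png",np.hstack([cv2.resize(x[150:290,340:440],(400,560),interpolation=cv2.INTER_CUBIC) for x in(a,im)]))
```

```text
[ 0.44183268 -0.00201739  0.34890982] [ 0.6916264   0.60686353 -2.93010817]
pred sleeve bottom ctr [396.41815702 216.97243727] gauge tip pred [394.23072659 230.83844572] [390.57839667 262.34780214]
```

View pics/c2.png

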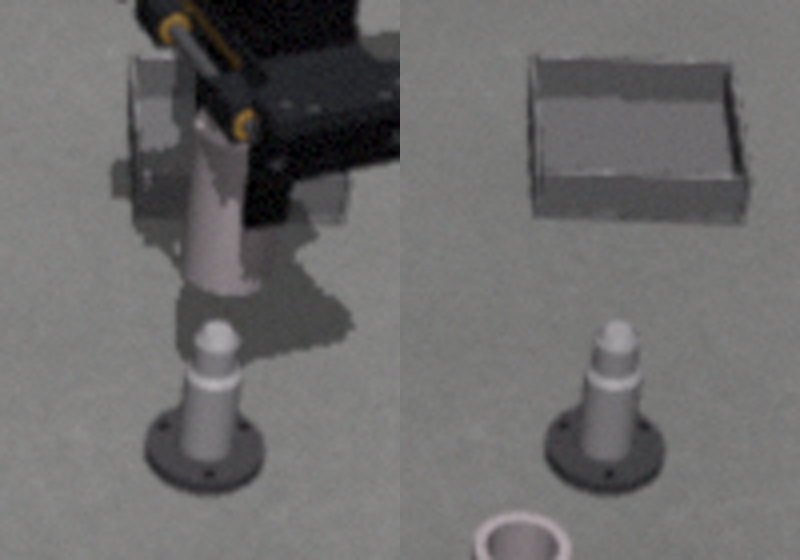

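Crop (4x, offset 340,150): the sleeve hangs upright above the pin, with its bottom centre at about px (397,220). The pin tip is at (394.3,232) and the base centre is near (391,262). The pin is about where I predicted; next I'll refine the relative offset using edges in this same image.

```bash
cat > rel.py <<'E'
from h import *
def circ(x,y,z,r): 
    a=np.linspace(0,2*np.pi,180);return np.array([proj("side",[x+r*np.cos(t),y+r*np.sin(t),z]) for t in a])
def ext(P): return np.r_[P.min(0),P.max(0)].round(2)
def cross(v,th,up=True):
    v=v.astype(float);i=np.where((v[:-1]>th)!=(v[1:]>th))[0];return [(round(float(k+(th-v[k])/(v[k+1]-v[k])),2),'+' if v[k+1]>v[k] else '-') for k in i]
E
python3 - <<'E'
from rel import *
a=cv2.imread("pics/s2.png");s=get_state();p=s["position"]
g=cv2.GaussianBlur(a,(3,3),0.6).astype(int);pk=g[...,2]-g[...,1];gr=g.mean(2)
print("pred base",ext(circ(.4433,.0024,0,.032)),ext(circ(.4433,.0024,.01,.032)))
for r in (262,265): print("base row",r,cross(gr[r,365:425],95))
for c in (388,391,394): print("base col",c,cross(gr[235:285,c],95))
z=p[2]-.2299
P=circ(p[0],p[1],z,.023);print("pred sleeve",ext(P),p)
for r in (205,210,214,217): print("slv row",r,cross(pk[r,375:420],5), "pred axis",)
for c in (392,395,397,399): print("slv col",c,cross(pk[200:235,c],5), "pred",P[np.abs(P[:,0]-c)<.6][:,1].max().round(2))
for zz in (.0,.02,.04):print(ext(circ(p[0],p[1],z+zz,.023))[[0,2]],proj("side",[p[0],p[1],z+zz])[1])
for r in (236,240,248,256): print("pin row",r,cross(gr[r,380:410],105))
for h in (.03,.05,.08):print("pin axis",h,proj("side",[.4433,.0024,h]))
E
```

```text
pred base [375.7  252.27 405.51 272.45] [376.02 248.85 405.98 269.01]
base row 262 [(10.58, '-'), (21.12, '+'), (31.1, '-'), (40.57, '+')]
base row 265 [(10.89, '-'), (40.44, '+')]
base col 388 [(5.66, '+'), (28.97, '-'), (38.27, '+')]
base col 391 [(29.7, '-'), (38.55, '+')]
base col 394 [(29.27, '-'), (38.58, '+')]
pred sleeve [384.97 210.59 407.77 224.66] [ 0.44183268 -0.00201739  0.34890982]
slv row 205 [(13.0, '+'), (24.67, '-'), (28.86, '+'), (29.14, '-')] pred axis
slv row 210 [(12.0, '+'), (27.0, '-'), (29.0, '+'), (31.0, '-')] pred axis
slv row 214 [(11.0, '+'), (25.5, '-'), (30.0, '+'), (31.5, '-')] pred axis
slv row 217 [(11.67, '+'), (27.0, '-'), (28.0, '+'), (30.0, '-')] pred axis
slv col 392 [(22.33, '-')] pred 223.91
slv col 395 [(23.2, '-')] pred 224.55
slv col 397 [(23.4, '-')] pred 224.66
slv col 399 [(23.2, '-')] pred 224.62
[384.97 407.77] 217.51639274122616
[385.76 408.82] 209.66374223956217
[386.56 409.89] 201.63116041667973
pin row 236 [(3.25, '-'), (8.72, '+'), (18.99, '-')]
pin row 240 [(5.72, '-'), (9.97, '+'), (16.78, '-'), (22.79, '+')]
pin row 248 [(4.8, '-'), (8.14, '+'), (17.48, '-'), (19.44, '+')]
pin row 256 [(7.35, '+'), (15.86, '-'), (23.75, '+')]
pin axis 0.03 [391.78902105 251.75226952]
pin axis 0.05 [392.61481682 244.62633447]
pin axis 0.08 [393.88754648 233.64372918]
```

The picture was taken while the arm was still settling. Allowing for that, the sleeve sits where the TCP says, and the pin is at about (0.443, 0.004). I'll let it settle and read the state again.

step_arm:
  increments:
    - {"tx": 0, "ty": 0, "tz": 0.02, "spin": 0, "claw": 0.3}
    - {"tx": 0, "ty": 0, "tz": 0.02, "spin": 0, "claw": 0.3}
    - {"tx": 0, "ty": 0, "tz": 0.02, "spin": 0, "claw": 0.3}
    - {"tx": 0, "ty": 0, "tz": 0.02, "spin": 0, "claw": 0.3}
    - {"tx": 0, "ty": 0, "tz": 0.02, "spin": 0, "claw": 0.3}

```text
time: 4.25
position: [0.4436, 0.0036, 0.3303]
tool_rot: [3.061, 0.706, 0.001]
ft_force: [-0.1, -0.2, -2.1]
grip_width: 0.523
```

```bash
cat > chk.py <<'E'
from rel import *
import sys
s=get_state();p=s["position"];a=imaging.get_image("side");cv2.imwrite(sys.argv[1],a)
print(p.round(4),s["ft_force"].round(2),s["qd"].round(3))
g=cv2.GaussianBlur(a,(3,3),0.6).astype(int);pk=g[...,2]-g[...,1];gr=g.mean(2)
z=p[2]-float(sys.argv[2]);P=circ(p[0],p[1],z,.023);e=ext(P);print("pred",e)
rb=int(proj("side",[p[0],p[1],z])[1]);x0=int(e[0])-12
for r in (rb-8,rb-4,rb): 
    k=cross(pk[r,x0:x0+50],4);h=next(h for h in np.arange(0,.06,.001) if proj("side",[p[0],p[1],z+h])[1]<=r)
    print("row",r,[(round(x0+i,1),q) for i,q in k],"pred",ext(circ(p[0],p[1],z+h,.023))[[0,2]])
for c in (392,395,397,399): print("col",c,[(rb-5+i,q) for i,q in cross(pk[rb-5:rb+25,c],4)][:2],"pred",P[np.abs(P[:,0]-c)<.6][:,1].max().round(2))
E
python3 chk.py pics/s3.png .2299
```

```text
[0.4436 0.0036 0.3303] [-0.1  -0.22 -2.11] [ 0.002 -0.003  0.001 -0.    -0.001 -0.004 -0.001]
pred [383.31 219.3  405.95 233.55]
row 218 [(383.5, '+'), (398.0, '-'), (399.0, '+'), (401.0, '-'), (401.0, '+'), (404.0, '-')] pred [384.15 407.07]
row 222 [(383.5, '+'), (401.0, '-'), (401.0, '+'), (405.0, '-')] pred [383.76 406.56]
row 226 [(383.0, '+'), (403.7, '-')] pred [383.35 406.  ]
col 392 [(233.6, '-')] pred 233.25
col 395 [(234.0, '-')] pred 233.54
col 397 [(233.33, '-')] pred 233.53
col 399 [(224.0, '-'), (224.0, '+')] pred 233.33
```

step_arm:
  increments:
    - {"tx": 0, "ty": 0, "tz": 0.008, "spin": 0, "claw": 0.3}
    - {"tx": 0, "ty": 0, "tz": 0.014, "spin": 0, "claw": 0.3}
    - {"tx": 0, "ty": 0, "tz": 0.018, "spin": 0, "claw": 0.3}
    - {"tx": 0, "ty": 0, "tz": 0.022, "spin": 0, "claw": 0.3}
    - {"tx": 0, "ty": 0, "tz": 0.026, "spin": 0, "claw": 0.3}
    - {"tx": 0, "ty": 0, "tz": 0.03, "spin": 0, "claw": 0.3}
    - {"tx": 0, "ty": 0, "tz": 0.03, "spin": 0, "claw": 0.3}

```text
time: 4.88
position: [0.4429, 0.0028, 0.2988]
tool_rot: [-3.061, -0.704, 0.002]
ft_force: [-0.6, -0.9, -1.9]
grip_width: 0.52
```

step_arm:
  increments:
    - {"tx": 0, "ty": 0, "tz": 0.003, "spin": 0, "claw": 0.3}
    - {"tx": 0, "ty": 0, "tz": 0.005, "spin": 0, "claw": 0.3}
    - {"tx": 0, "ty": 0, "tz": 0.007, "spin": 0, "claw": 0.3}
    - {"tx": 0, "ty": 0, "tz": 0.008, "spin": 0, "claw": 0.3}
    - {"tx": 0, "ty": 0, "tz": 0.009, "spin": 0, "claw": 0.3}
    - {"tx": 0, "ty": 0, "tz": 0.009, "spin": 0, "claw": 0.3}

```text
time: 5.38
position: [0.4432, 0.0029, 0.2906]
tool_rot: [3.062, 0.704, -0.0]
ft_force: [-0.8, -0.1, -2.7]
grip_width: 0.52
```

step_arm:
  increments:
    - {"tx": 0, "ty": 0, "tz": 0.001, "spin": 0, "claw": 0.3}
    - {"tx": 0, "ty": 0, "tz": 0.002, "spin": 0, "claw": 0.3}
    - {"tx": 0, "ty": 0, "tz": 0.003, "spin": 0, "claw": 0.3}
    - {"tx": 0, "ty": 0, "tz": 0.003, "spin": 0, "claw": 0.3}

```text
time: 5.72
position: [0.4432, 0.0033, 0.2878]
tool_rot: [-3.061, -0.704, -0.0]
ft_force: [-0.6, 2.0, -2.1]
grip_width: 0.523
```

step_arm:
  increments:
    - {"tx": 0, "ty": 0, "tz": 0.001, "spin": 0, "claw": 0.3}
    - {"tx": 0, "ty": 0, "tz": 0.002, "spin": 0, "claw": 0.3}
    - {"tx": 0, "ty": 0, "tz": 0.003, "spin": 0, "claw": 0.3}
    - {"tx": 0, "ty": 0, "tz": 0.004, "spin": 0, "claw": 0.3}
    - {"tx": 0, "ty": 0, "tz": 0.005, "spin": 0, "claw": 0.3}
    - {"tx": 0, "ty": 0, "tz": 0.005, "spin": 0, "claw": 0.3}

```text
time: 6.22
position: [0.443, 0.0032, 0.2824]
tool_rot: [-3.061, -0.704, 0.001]
ft_force: [-1.2, 3.2, -3.0]
grip_width: 0.52
```

step_arm:
  increments:
    - {"tx": 0, "ty": -0.001, "tz": 0.001, "spin": 0, "claw": 0.3}
    - {"tx": 0, "ty": -0.001, "tz": 0.004, "spin": 0, "claw": 0.3}
    - {"tx": 0, "ty": -0.001, "tz": 0.007, "spin": 0, "claw": 0.3}
    - {"tx": 0, "ty": -0.001, "tz": 0.01, "spin": 0, "claw": 0.3}
    - {"tx": 0, "ty": -0.001, "tz": 0.01, "spin": 0, "claw": 0.3}

```text
time: 6.63
position: [0.4426, 0.0035, 0.2719]
tool_rot: [3.062, 0.704, -0.001]
ft_force: [-0.3, 0.3, -3.2]
grip_width: 0.518
```

step_arm:
  increments:
    - {"tx": 0, "ty": 0, "tz": 0.004, "spin": 0, "claw": 0.3}
    - {"tx": 0, "ty": 0, "tz": 0.008, "spin": 0, "claw": 0.3}
    - {"tx": 0, "ty": 0, "tz": 0.012, "spin": 0, "claw": 0.3}
    - {"tx": 0, "ty": 0, "tz": 0.016, "spin": 0, "claw": 0.3}
    - {"tx": 0, "ty": 0, "tz": 0.02, "spin": 0, "claw": 0.3}
    - {"tx": 0, "ty": 0, "tz": 0.024, "spin": 0, "claw": 0.3}
    - {"tx": 0, "ty": 0, "tz": 0.027, "spin": 0, "claw": 0.3}
    - {"tx": 0, "ty": 0, "tz": 0.027, "spin": 0, "claw": 0.3}

```text
time: 7.3
position: [0.4426, 0.0036, 0.2449]
tool_rot: [-3.062, -0.704, 0.002]
ft_force: [-1.2, 0.4, -3.4]
grip_width: 0.522
```

step_arm:
  increments:
    - {"tx": 0, "ty": 0, "tz": 0.001, "spin": 0, "claw": 0.3}
    - {"tx": 0, "ty": 0, "tz": 0.002, "spin": 0, "claw": 0.3}
    - {"tx": 0, "ty": 0, "tz": 0.003, "spin": 0, "claw": 0.3}
    - {"tx": 0, "ty": 0, "tz": 0.004, "spin": 0, "claw": 0.3}
    - {"tx": 0, "ty": 0, "tz": 0.004, "spin": 0, "claw": 0.3}

```text
time: 7.72
position: [0.4429, 0.0039, 0.2417]
tool_rot: [3.062, 0.704, 0.001]
ft_force: [-0.3, 1.8, -3.1]
grip_width: 0.522
```

step_arm:
  increments:
    - {"tx": 0, "ty": 0, "tz": 0.0005, "spin": 0, "claw": 0.3}
    - {"tx": 0, "ty": 0, "tz": 0.001, "spin": 0, "claw": 0.3}
    - {"tx": 0, "ty": 0, "tz": 0.0015, "spin": 0, "claw": 0.3}
    - {"tx": 0, "ty": 0, "tz": 0.002, "spin": 0, "claw": 0.3}
    - {"tx": 0, "ty": 0, "tz": 0.002, "spin": 0, "claw": 0.3}
    - {"tx": 0, "ty": 0, "tz": 0.002, "spin": 0, "claw": 0.3}

```text
time: 8.22
position: [0.4429, 0.0039, 0.24]
tool_rot: [3.062, 0.704, 0.0]
ft_force: [-2.8, 2.9, 3.2]
grip_width: 0.522
```

The sleeve is seated on the base: fz rose from -3 to +3 N with its bottom at about 10 mm, so it is the good one. Next it goes up and over to the plate.

step_arm:
  increments:
    - {"tx": 0, "ty": 0, "tz": -0.01, "spin": 0, "claw": 0.3}
    - {"tx": 0, "ty": 0, "tz": -0.03, "spin": 0, "claw": 0.3}
    - {"tx": 0, "ty": 0, "tz": -0.055, "spin": 0, "claw": 0.3}
    - {"tx": 0, "ty": 0, "tz": -0.08, "spin": 0, "claw": 0.3}
    - {"tx": 0, "ty": 0, "tz": -0.105, "spin": 0, "claw": 0.3}
    - {"tx": 0, "ty": 0, "tz": -0.12, "spin": 0, "claw": 0.3}
    - {"tx": 0, "ty": 0, "tz": -0.12, "spin": 0, "claw": 0.3}

```text
time: 8.8
position: [0.4442, 0.0035, 0.3639]
tool_rot: [3.058, 0.702, 0.012]
ft_force: [1.2, 0.5, -2.8]
grip_width: 0.52
```

step_arm:
  increments:
    - {"tx": 0.019, "ty": 0.035, "tz": 0, "spin": 0, "claw": 0.3}
    - {"tx": 0.037, "ty": 0.07, "tz": 0, "spin": 0, "claw": 0.3}
    - {"tx": 0.055, "ty": 0.104, "tz": 0, "spin": 0, "claw": 0.3}
    - {"tx": 0.074, "ty": 0.138, "tz": 0, "spin": 0, "claw": 0.3}
    - {"tx": 0.092, "ty": 0.172, "tz": 0, "spin": 0, "claw": 0.3}
    - {"tx": 0.108, "ty": 0.202, "tz": 0, "spin": 0, "claw": 0.3}
    - {"tx": 0.117, "ty": 0.218, "tz": 0, "spin": 0, "claw": 0.3}
    - {"tx": 0.117, "ty": 0.218, "tz": 0, "spin": 0, "claw": 0.3}

```text
time: 9.47
position: [0.6451, -0.1459, 0.3568]
tool_rot: [3.063, 0.696, -0.002]
ft_force: [-0.3, -1.0, -2.8]
grip_width: 0.521
```

step_arm:
  increments:
    - {"tx": 0, "ty": 0, "tz": 0.03, "spin": 0, "claw": 0.3}
    - {"tx": 0, "ty": 0, "tz": 0.06, "spin": 0, "claw": 0.3}
    - {"tx": 0, "ty": 0, "tz": 0.085, "spin": 0, "claw": 0.3}
    - {"tx": 0, "ty": 0, "tz": 0.1, "spin": 0, "claw": 0.3}
    - {"tx": 0, "ty": 0, "tz": 0.107, "spin": 0, "claw": 0.3}
    - {"tx": 0, "ty": 0, "tz": 0.11, "spin": 0, "claw": 0.3}
    - {"tx": 0, "ty": 0, "tz": 0.11, "spin": 0, "claw": 0.3}

```text
time: 10.05
position: [0.643, -0.1411, 0.2493]
tool_rot: [-3.061, -0.704, 0.001]
ft_force: [0.7, -0.1, -3.4]
grip_width: 0.52
```

Bottom is at about 0.0192; the last 4–5 mm come next.

step_arm:
  increments:
    - {"tx": 0, "ty": 0, "tz": 0.0015, "spin": 0, "claw": 0.3}
    - {"tx": 0, "ty": 0, "tz": 0.003, "spin": 0, "claw": 0.3}
    - {"tx": 0, "ty": 0, "tz": 0.004, "spin": 0, "claw": 0.3}
    - {"tx": 0, "ty": 0, "tz": 0.0045, "spin": 0, "claw": 0.3}
    - {"tx": 0, "ty": 0, "tz": 0.0045, "spin": 0, "claw": 0.3}
    - {"tx": 0, "ty": 0, "tz": 0.0045, "spin": 0, "claw": 0.3}

```text
time: 10.55
position: [0.6433, -0.1413, 0.2455]
tool_rot: [3.061, 0.704, 0.0]
ft_force: [0.1, 0.3, -2.5]
grip_width: 0.517
```

step_arm:
  increments:
    - {"tx": 0, "ty": 0, "tz": 0.0005, "spin": 0, "claw": 0.3}
    - {"tx": 0, "ty": 0, "tz": 0.001, "spin": 0, "claw": 0.3}
    - {"tx": 0, "ty": 0, "tz": 0.001, "spin": 0, "claw": 0.3}
    - {"tx": 0, "ty": 0, "tz": 0.001, "spin": 0, "claw": 0.3}

```text
time: 10.88
position: [0.6434, -0.1412, 0.2451]
tool_rot: [3.061, 0.704, 0.001]
ft_force: [-2.0, 0.3, 4.4]
grip_width: 0.52
```

step_arm:
  increments:
    - {"tx": 0, "ty": 0, "tz": 0, "spin": 0, "claw": 0.8}
    - {"tx": 0, "ty": 0, "tz": 0, "spin": 0, "claw": 1}
    - {"tx": 0, "ty": 0, "tz": 0, "spin": 0, "claw": 1}
    - {"tx": 0, "ty": 0, "tz": 0, "spin": 0, "claw": 1}
    - {"tx": 0, "ty": 0, "tz": 0, "spin": 0, "claw": 1}
    - {"tx": 0, "ty": 0, "tz": -0.03, "spin": 0, "claw": 1}
    - {"tx": 0, "ty": 0, "tz": -0.07, "spin": 0, "claw": 1}
    - {"tx": 0, "ty": 0, "tz": -0.11, "spin": 0, "claw": 1}

```text
time: 11.55
position: [0.6428, -0.1413, 0.3541]
tool_rot: [-3.06, -0.704, 0.004]
ft_force: [1.2, -0.6, 0.1]
grip_width: 0.978
```

step_arm:
  increments:
    - {"tx": 0, "ty": -0.04, "tz": 0, "spin": 0, "claw": 1}
    - {"tx": 0, "ty": -0.08, "tz": 0, "spin": 0, "claw": 1}
    - {"tx": 0, "ty": -0.12, "tz": 0, "spin": 0, "claw": 1}
    - {"tx": 0, "ty": -0.16, "tz": 0, "spin": 0, "claw": 1}
    - {"tx": 0, "ty": -0.2, "tz": 0, "spin": 0, "claw": 1}
    - {"tx": 0, "ty": -0.24, "tz": 0, "spin": 0, "claw": 1}
    - {"tx": 0, "ty": -0.28, "tz": 0, "spin": 0, "claw": 1}
    - {"tx": 0, "ty": -0.32, "tz": 0, "spin": 0, "claw": 1}

```text
time: 12.22
position: [0.5024, 0.1482, 0.3544]
tool_rot: [3.061, 0.703, 0.001]
ft_force: [0.3, 0.6, -0.4]
grip_width: 1.001
```

step_arm:
  increments:
    - {"tx": 0.001, "ty": -0.04, "tz": 0, "spin": 0, "claw": 1}
    - {"tx": 0.001, "ty": -0.08, "tz": 0, "spin": 0, "claw": 1}
    - {"tx": 0.001, "ty": -0.12, "tz": 0, "spin": 0, "claw": 1}
    - {"tx": 0.001, "ty": -0.14, "tz": 0, "spin": 0, "claw": 1}
    - {"tx": 0.001, "ty": -0.144, "tz": 0, "spin": 0, "claw": 1}
    - {"tx": 0.001, "ty": -0.144, "tz": 0, "spin": 0, "claw": 1}
    - {"tx": 0.001, "ty": -0.144, "tz": 0, "spin": 0, "claw": 1}

```text
time: 12.8
position: [0.4422, 0.2757, 0.3541]
tool_rot: [3.061, 0.702, 0.0]
ft_force: [0.3, 0.0, 0.3]
grip_width: 0.999
```

Run:
```python
from h import *
s=get_state();p=s["position"];print(p,s["grip_width"],totool(np.array([.4417,.2768,.2295])-p).round(4))
t=imaging.get_image("top");a=imaging.get_image("side");cv2.imwrite("pics/t4.png",t);cv2.imwrite("pics/s4.png",a)
o=np.hstack([cv2.resize(t[160:260,330:440],(396,360)),cv2.resize(a[140:390,230:510],(403,360))]);cv2.imwrite("pics/c4.png",o)
```

```text
[0.44216839 0.27571329 0.35411014] 0.9991684930819982 [ 1.000e-04 -1.300e-03  1.246e-01]
```

View pics/c4.png

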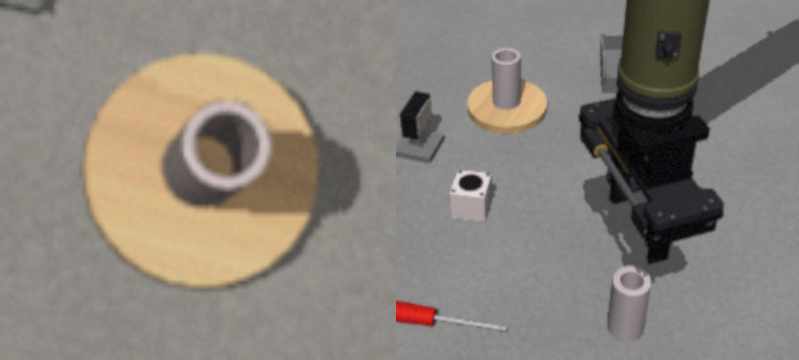

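The good sleeve stands upright at the centre of the plate (foot near (205,175) in the left crop). The gripper is above the second sleeve, so it descends and grips.

step_arm:
  increments:
    - {"tx": 0, "ty": -0.001, "tz": 0.03, "spin": 0, "claw": 1}
    - {"tx": 0, "ty": -0.001, "tz": 0.06, "spin": 0, "claw": 1}
    - {"tx": 0, "ty": -0.001, "tz": 0.09, "spin": 0, "claw": 1}
    - {"tx": 0, "ty": -0.001, "tz": 0.115, "spin": 0, "claw": 1}
    - {"tx": 0, "ty": -0.001, "tz": 0.1245, "spin": 0, "claw": 1}
    - {"tx": 0, "ty": -0.001, "tz": 0.1245, "spin": 0, "claw": 1}
    - {"tx": 0, "ty": -0.001, "tz": 0.1245, "spin": 0, "claw": 1}

```text
time: 13.48
position: [0.4419, 0.277, 0.2301]
tool_rot: [-3.062, -0.701, 0.0]
ft_force: [0.5, 0.6, 0.7]
grip_width: 1.001
```

step_arm:
  increments:
    - {"tx": 0, "ty": 0, "tz": 0, "spin": 0, "claw": 0.3}
    - {"tx": 0, "ty": 0, "tz": 0, "spin": 0, "claw": 0.3}
    - {"tx": 0, "ty": 0, "tz": 0, "spin": 0, "claw": 0.3}
    - {"tx": 0, "ty": 0, "tz": 0, "spin": 0, "claw": 0.3}
    - {"tx": 0, "ty": 0, "tz": 0, "spin": 0, "claw": 0.3}
    - {"tx": 0, "ty": 0, "tz": 0, "spin": 0, "claw": 0.3}
    - {"tx": 0, "ty": 0, "tz": 0, "spin": 0, "claw": 0.3}
    - {"tx": 0, "ty": 0, "tz": 0, "spin": 0, "claw": 0.3}
  force: 20

```text
time: 14.15
position: [0.4411, 0.2777, 0.2298]
tool_rot: [-3.062, -0.704, -0.0]
ft_force: [-0.8, 0.9, 1.5]
grip_width: 0.518
```

step_arm:
  increments:
    - {"tx": 0, "ty": 0, "tz": -0.03, "spin": 0, "claw": 0.3}
    - {"tx": 0, "ty": 0, "tz": -0.07, "spin": 0, "claw": 0.3}
    - {"tx": 0, "ty": 0, "tz": -0.105, "spin": 0, "claw": 0.3}
    - {"tx": 0, "ty": 0, "tz": -0.12, "spin": 0, "claw": 0.3}

```text
time: 14.48
position: [0.4417, 0.2786, 0.3541]
tool_rot: [-3.061, -0.704, -0.009]
ft_force: [1.8, 0.3, -0.9]
grip_width: 0.517
```

step_arm:
  increments:
    - {"tx": -0.017, "ty": 0.036, "tz": 0, "spin": 0, "claw": 0.3}
    - {"tx": -0.034, "ty": 0.072, "tz": 0, "spin": 0, "claw": 0.3}
    - {"tx": -0.052, "ty": 0.108, "tz": 0, "spin": 0, "claw": 0.3}
    - {"tx": -0.069, "ty": 0.144, "tz": 0, "spin": 0, "claw": 0.3}
    - {"tx": -0.086, "ty": 0.18, "tz": 0, "spin": 0, "claw": 0.3}
    - {"tx": -0.102, "ty": 0.213, "tz": 0, "spin": 0, "claw": 0.3}
    - {"tx": -0.112, "ty": 0.234, "tz": 0, "spin": 0, "claw": 0.3}
    - {"tx": -0.118, "ty": 0.2465, "tz": 0, "spin": 0, "claw": 0.3}

```text
time: 15.15
position: [0.442, 0.0005, 0.3493]
tool_rot: [3.062, 0.696, -0.002]
ft_force: [0.4, 0.6, -0.8]
grip_width: 0.512
```

step_arm:
  increments:
    - {"tx": 0, "ty": 0, "tz": 0.02, "spin": 0, "claw": 0.3}
    - {"tx": 0, "ty": 0, "tz": 0.02, "spin": 0, "claw": 0.3}
    - {"tx": 0, "ty": 0, "tz": 0.02, "spin": 0, "claw": 0.3}
    - {"tx": 0, "ty": 0, "tz": 0.02, "spin": 0, "claw": 0.3}
    - {"tx": 0, "ty": 0, "tz": 0.02, "spin": 0, "claw": 0.3}

```text
time: 15.57
position: [0.4428, 0.005, 0.3304]
tool_rot: [3.061, 0.706, 0.001]
ft_force: [0.8, 0.2, -1.7]
grip_width: 0.517
```

```bash
python3 chk.py pics/s5.png .2299
```

```text
[0.4428 0.005  0.3304] [ 0.81  0.21 -1.69] [ 0.    -0.004  0.001 -0.003  0.002 -0.003 -0.   ]
pred [383.67 219.73 406.34 234.  ]
row 218 [(385.0, '+'), (400.0, '-')] pred [384.56 407.52]
row 222 [(383.7, '+'), (404.5, '-')] pred [384.17 407.  ]
row 226 [(384.5, '+'), (402.0, '-')] pred [383.75 406.44]
col 392 [(234.0, '-')] pred 233.63
col 395 [(234.33, '-')] pred 233.98
col 397 [(233.8, '-')] pred 234.0
col 399 [(234.33, '-')] pred 233.84
```

step_arm:
  increments:
    - {"tx": 0.0005, "ty": 0.001, "tz": 0.008, "spin": 0, "claw": 0.3}
    - {"tx": 0.0005, "ty": 0.001, "tz": 0.012, "spin": 0, "claw": 0.3}
    - {"tx": 0.0005, "ty": 0.001, "tz": 0.015, "spin": 0, "claw": 0.3}
    - {"tx": 0.0005, "ty": 0.001, "tz": 0.018, "spin": 0, "claw": 0.3}
    - {"tx": 0.0005, "ty": 0.001, "tz": 0.021, "spin": 0, "claw": 0.3}
    - {"tx": 0.0005, "ty": 0.001, "tz": 0.024, "spin": 0, "claw": 0.3}
    - {"tx": 0.0005, "ty": 0.001, "tz": 0.024, "spin": 0, "claw": 0.3}

```text
time: 16.2
position: [0.4432, 0.0035, 0.305]
tool_rot: [-3.061, -0.704, 0.002]
ft_force: [-0.3, -0.3, -1.4]
grip_width: 0.518
```

Bottom is at 0.075 with no contact.

step_arm:
  increments:
    - {"tx": 0, "ty": 0, "tz": 0.002, "spin": 0, "claw": 0.3}
    - {"tx": 0, "ty": 0, "tz": 0.004, "spin": 0, "claw": 0.3}
    - {"tx": 0, "ty": 0, "tz": 0.006, "spin": 0, "claw": 0.3}
    - {"tx": 0, "ty": 0, "tz": 0.008, "spin": 0, "claw": 0.3}
    - {"tx": 0, "ty": 0, "tz": 0.01, "spin": 0, "claw": 0.3}
    - {"tx": 0, "ty": 0, "tz": 0.01, "spin": 0, "claw": 0.3}

```text
time: 16.7
position: [0.4433, 0.0035, 0.2953]
tool_rot: [-3.062, -0.704, 0.001]
ft_force: [0.2, -0.1, -1.7]
grip_width: 0.516
```

step_arm:
  increments:
    - {"tx": 0, "ty": 0, "tz": 0.001, "spin": 0, "claw": 0.3}
    - {"tx": 0, "ty": 0, "tz": 0.002, "spin": 0, "claw": 0.3}
    - {"tx": 0, "ty": 0, "tz": 0.003, "spin": 0, "claw": 0.3}
    - {"tx": 0, "ty": 0, "tz": 0.004, "spin": 0, "claw": 0.3}
    - {"tx": 0, "ty": 0, "tz": 0.004, "spin": 0, "claw": 0.3}

```text
time: 17.12
position: [0.4436, 0.0038, 0.292]
tool_rot: [-3.062, -0.704, -0.0]
ft_force: [-1.6, 1.0, 2.1]
grip_width: 0.512
```

step_arm:
  increments:
    - {"tx": 0, "ty": 0, "tz": 0.0005, "spin": 0, "claw": 0.3}
    - {"tx": 0, "ty": 0, "tz": 0.001, "spin": 0, "claw": 0.3}
    - {"tx": 0, "ty": 0, "tz": 0.001, "spin": 0, "claw": 0.3}
    - {"tx": 0, "ty": 0, "tz": 0.001, "spin": 0, "claw": 0.3}

```text
time: 17.45
position: [0.4437, 0.0039, 0.2917]
tool_rot: [3.062, 0.704, 0.001]
ft_force: [-2.2, 1.5, 6.8]
grip_width: 0.52
```

step_arm:
  increments:
    - {"tx": 0, "ty": 0, "tz": 0.0005, "spin": 0, "claw": 0.3}
    - {"tx": 0, "ty": 0, "tz": 0.001, "spin": 0, "claw": 0.3}
    - {"tx": 0, "ty": 0, "tz": 0.001, "spin": 0, "claw": 0.3}
    - {"tx": 0, "ty": 0, "tz": 0.001, "spin": 0, "claw": 0.3}

```text
time: 17.78
position: [0.4439, 0.004, 0.2915]
tool_rot: [3.062, 0.704, 0.001]
ft_force: [-3.8, 1.2, 11.9]
grip_width: 0.515
```

Run:
```python
from h import *
# tray centre from rim corners in both start views
tp=[(417,284),(487,281),(489,346),(421,350)]
sd=[(340+132/4,150+57/4),(340+332/4,150+62/4),(340+347/4,150+175/4),(340+132/4,150+178/4)]
for n,q in(("top",tp),("side",sd)):
    P=np.array([ray(n,x,.035)[:2] for x in q]);print(n,P.round(3).tolist(),P.mean(0),[np.linalg.norm(P[i]-P[i-1]).round(3) for i in range(4)])
# tray floor by dark frame / bounding contour, outer base on bench
print([ray("top",x,.0)[:2].round(3) for x in tp]); print(get_state()["ft_force"],get_state()["position"])
```

```text
top [[0.491, -0.2], [0.498, -0.336], [0.373, -0.339], [0.364, -0.208]] [ 0.43166503 -0.27073517] [np.float64(0.126), np.float64(0.137), np.float64(0.125), np.float64(0.132)]
side [[0.496, -0.324], [0.369, -0.334], [0.364, -0.211], [0.491, -0.193]] [ 0.43008417 -0.265407  ] [np.float64(0.132), np.float64(0.128), np.float64(0.123), np.float64(0.129)]
[array([ 0.491, -0.207]), array([ 0.498, -0.347]), array([ 0.37, -0.35]), array([ 0.361, -0.215])]
[-3.82705696  1.15742267 11.91022292] [0.44388692 0.00398837 0.29146594]
```

The second sleeve stops on the shoulder: its bottom is at about 61.7 mm and the force rose to 14 N without any further descent. It is the reject and goes to the tray. The tray centre is at about (0.431,-0.268); both views agree and the sides measure about 130 mm.

step_arm:
  increments:
    - {"tx": 0, "ty": 0, "tz": -0.01, "spin": 0, "claw": 0.3}
    - {"tx": 0, "ty": 0, "tz": -0.03, "spin": 0, "claw": 0.3}
    - {"tx": 0, "ty": 0, "tz": -0.05, "spin": 0, "claw": 0.3}
    - {"tx": 0, "ty": 0, "tz": -0.07, "spin": 0, "claw": 0.3}
    - {"tx": 0, "ty": 0, "tz": -0.07, "spin": 0, "claw": 0.3}

```text
time: 18.2
position: [0.4449, 0.0036, 0.3636]
tool_rot: [3.059, 0.703, 0.011]
ft_force: [1.5, 1.1, -0.4]
grip_width: 0.518
```

step_arm:
  increments:
    - {"tx": -0.018, "ty": 0.033, "tz": 0, "spin": 0, "claw": 0.3}
    - {"tx": -0.036, "ty": 0.066, "tz": 0, "spin": 0, "claw": 0.3}
    - {"tx": -0.055, "ty": 0.1, "tz": 0, "spin": 0, "claw": 0.3}
    - {"tx": -0.073, "ty": 0.134, "tz": 0, "spin": 0, "claw": 0.3}
    - {"tx": -0.092, "ty": 0.168, "tz": 0, "spin": 0, "claw": 0.3}
    - {"tx": -0.11, "ty": 0.202, "tz": 0, "spin": 0, "claw": 0.3}
    - {"tx": -0.123, "ty": 0.226, "tz": 0, "spin": 0, "claw": 0.3}
    - {"tx": -0.1305, "ty": 0.239, "tz": 0, "spin": 0, "claw": 0.3}

```text
time: 18.87
position: [0.429, -0.2726, 0.3586]
tool_rot: [3.063, 0.696, -0.003]
ft_force: [-0.3, 0.7, -1.6]
grip_width: 0.518
```

step_arm:
  increments:
    - {"tx": 0, "ty": 0, "tz": 0, "spin": 0, "claw": 0.3}
    - {"tx": 0, "ty": 0, "tz": 0.03, "spin": 0, "claw": 0.3}
    - {"tx": 0, "ty": 0, "tz": 0.06, "spin": 0, "claw": 0.3}
    - {"tx": 0, "ty": 0, "tz": 0.09, "spin": 0, "claw": 0.3}
    - {"tx": 0, "ty": 0, "tz": 0.11, "spin": 0, "claw": 0.3}
    - {"tx": 0, "ty": 0, "tz": 0.118, "spin": 0, "claw": 0.3}
    - {"tx": 0, "ty": 0, "tz": 0.12, "spin": 0, "claw": 0.3}
    - {"tx": 0, "ty": 0, "tz": 0.12, "spin": 0, "claw": 0.3}

```text
time: 19.53
position: [0.4309, -0.2676, 0.2399]
tool_rot: [-3.061, -0.706, -0.0]
ft_force: [-0.2, 0.4, -0.3]
grip_width: 0.519
```

step_arm:
  increments:
    - {"tx": 0, "ty": 0, "tz": 0.002, "spin": 0, "claw": 0.3}
    - {"tx": 0, "ty": 0, "tz": 0.004, "spin": 0, "claw": 0.3}
    - {"tx": 0, "ty": 0, "tz": 0.005, "spin": 0, "claw": 0.3}
    - {"tx": 0, "ty": 0, "tz": 0.006, "spin": 0, "claw": 0.3}
    - {"tx": 0, "ty": 0, "tz": 0.0065, "spin": 0, "claw": 0.3}
    - {"tx": 0, "ty": 0, "tz": 0.0065, "spin": 0, "claw": 0.3}

```text
time: 20.03
position: [0.4306, -0.2686, 0.2338]
tool_rot: [3.061, 0.703, 0.001]
ft_force: [0.8, -0.0, 1.1]
grip_width: 0.515
```

step_arm:
  increments:
    - {"tx": 0, "ty": 0, "tz": 0, "spin": 0, "claw": 0.8}
    - {"tx": 0, "ty": 0, "tz": 0, "spin": 0, "claw": 1}
    - {"tx": 0, "ty": 0, "tz": 0, "spin": 0, "claw": 1}
    - {"tx": 0, "ty": 0, "tz": 0, "spin": 0, "claw": 1}
    - {"tx": 0, "ty": 0, "tz": 0, "spin": 0, "claw": 1}
    - {"tx": 0, "ty": 0, "tz": -0.03, "spin": 0, "claw": 1}
    - {"tx": 0, "ty": 0, "tz": -0.07, "spin": 0, "claw": 1}
    - {"tx": 0, "ty": 0, "tz": -0.11, "spin": 0, "claw": 1}

```text
time: 20.7
position: [0.4299, -0.2681, 0.3436]
tool_rot: [-3.06, -0.703, 0.003]
ft_force: [0.7, -0.7, 0.4]
grip_width: 0.976
```

step_arm:
  increments:
    - {"tx": -0.03, "ty": 0.03, "tz": -0.02, "spin": 0, "claw": 1}
    - {"tx": -0.05, "ty": 0.06, "tz": -0.04, "spin": 0, "claw": 1}
    - {"tx": -0.07, "ty": 0.09, "tz": -0.05, "spin": 0, "claw": 1}
    - {"tx": -0.09, "ty": 0.12, "tz": -0.05, "spin": 0, "claw": 1}
    - {"tx": -0.1, "ty": 0.15, "tz": -0.05, "spin": 0, "claw": 1}
    - {"tx": -0.1, "ty": 0.18, "tz": -0.05, "spin": 0, "claw": 1}
    - {"tx": -0.1, "ty": 0.18, "tz": -0.05, "spin": 0, "claw": 1}
    - {"tx": -0.1, "ty": 0.18, "tz": -0.05, "spin": 0, "claw": 1}

```text
time: 21.37
position: [0.4189, -0.4751, 0.392]
tool_rot: [-3.061, -0.701, 0.001]
ft_force: [0.4, -0.5, -0.9]
grip_width: 1.0
```

Run:
```python
from h import *
s=get_state();print(s["position"],s["time"],np.abs(s["qd"]).max())
t=imaging.get_image("top");a=imaging.get_image("side")
cv2.imwrite("pics/c6.png",np.hstack([cv2.resize(t[100:400,140:540],(400,300)),cv2.resize(a[120:400,190:490],(400,300))[:, :]]))
im=t;b,g,r=[im[...,i].astype(int) for i in range(3)];hsv=cv2.cvtColor(im,cv2.COLOR_BGR2HSV)
for c in blobs((r-g>6)&(hsv[...,2]>110)&(hsv[...,1]<70)): print(cv2.boundingRect(c),hull("top",c,.094),hull("top",c,.105))
```

```text
[ 0.41892396 -0.47512998  0.39196037] 21.3667 0.0433003998694313
(449, 305, 25, 26) ((430.6389465332031, -268.31658935546875), 24.22047996520996) ((431.26605224609375, -265.35101318359375), 23.96732521057129)
(379, 188, 27, 25) ((645.7862548828125, -141.9811248779297), 24.527175903320312) ((644.1646728515625, -140.3359832763672), 24.270809173583984)
```

View pics/c6.png

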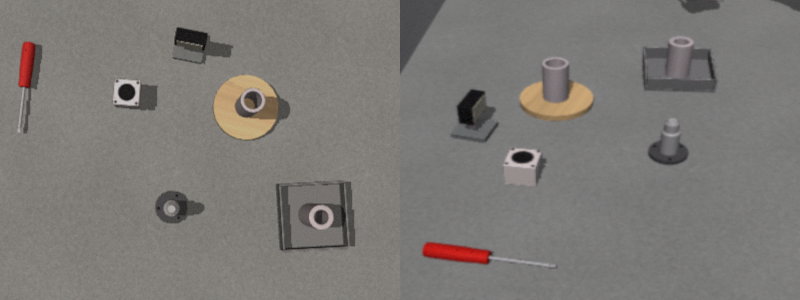

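Both sleeves stand upright: the good one at the centre of the plate (crop (250,100)) and the reject at the centre of the tray (crop (320,216)). The bystanders haven't moved and the gripper is clear, so I'm handing the job in.

```bash
python3 -c "
from bench import workorder
print(workorder.close_job())"
```

```text
the job is handed in; nothing more can be done
None
```

Both sleeves are gauged and sorted, and the job was handed in at about 21.5 s of the 64 s allowed.

- **Good sleeve:** the first sleeve slid right down onto the gauge base, with its bottom end at about 10 mm. The final reading was about 6 N above free hang. It now stands upright on the plate, about 2 mm from the centre.
- **Reject:** the second sleeve stopped on the shoulder at about 61.7 mm. The force rose to about 14 N with no further descent. It now stands in the tray, within a few millimetres of the centre.

**Last checks:** the final pictures show the optics cube, lamp and screwdriver where they started, judged by eye rather than measured. The gripper is clear of everything. No check failed. The only disagreements were a 2–3 mm difference between the two cameras on the pin's y position, which I settled by feel while lowering the first sleeve, and about 5 mm between them on the tray centre, well inside the 45 mm allowed. The hand-in gave no verdict.

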